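# Change over the specimen trays

## Robot

A 7-joint arm with a two-finger parallel gripper is mounted at the origin on the work surface. World frame = base frame: x ahead of the robot, y to its left, z up, the work surface at z = 0. Lengths are in mm, angles in rad, forces in N, time in s.
With the tool pointing down it reaches from about 400 to 875 mm from the base axis. Payload 4.4 kg.
Tool frame: the origin (TCP) lies at the very end of the fingers, on their centre line; the grasp point (between the pads) lies 19 mm behind it; x points along the fingers, y is the direction in which the jaws open and shut, and the axes are right-handed (so a half turn about x gives the same grasp; the last joint's range is limited). The gripper opens to 85 mm and grips with 20 to 120 N. Pads are 22 mm wide; open, the fingers measure 114 mm over their backs; the gripper's body (76 mm by 85 mm) begins 54 mm behind the grasp point. The pads swing forward as they close: fully open they stand 13 mm farther back than shut.
Start: joints at [1.232, 0.628, 0.038, 1.517, -0.027, 0.996, -0.02], TCP at [175.156, -625.97, 231.313] pointing down, gripper open.
Joint ranges: [-3.06, 3.06], [-0.37, 2.12], [-1.25, 1.32], [0.18, 2.47], [-1.1, 4.24], [0.23, 1.98], [-2.94, 2.94]. Speed limits (rad/s): [2.57, 2.57, 3.14, 3.14, 3.14, 3.14, 3.14].

## Interface

Orientations are given as [roll, pitch, yaw] about the fixed x, y, z axes, in that order (R = Rz(yaw) Ry(pitch) Rx(roll)).
In Python, from cell import readout, cams, order gives the robot as it stands. The module is installed in compiled form; this text tells all that it offers.
- The arm moves only by the shell command python3 -m creep 'ROWS'. ROWS is JSON, a list of rows, each a list of 3 entries, a list of its own where there are three numbers: the shift along the tool's x, y, z in units of 10 cm (1.0 is 10 cm), then the turn about the tool's x in units of pi/4 rad (1.0 is pi/4 rad), then the closure, from 0 (fully open) to 1 (shut). In form: [[[x, y, z], spin, gripper], ...]. A call has 1 to 20 rows; each row is the pose to reach, as a shift and turn from the pose commanded when the call began, along the tool's axes at that moment; what a row does not reach only later rows make up. A row lasts 1/10 s, in which the tool goes at most 50 mm and 8.59 degrees, less where a joint would pass 70% of its speed; a pose out of reach is approached as far as the arm can. A call with a number of a shift or a turn outside -1 to 1 is refused whole. A call with a gripper value outside its range is refused whole. The fingers move at their own pace and stop on an object; the grip force is fixed at half the most. Time passes only in rows, so rows that repeat a pose let the fingers close. It gives the time, the measured TCP pose, the force and the opening at its end, in the units of the state.
- readout.read_state(): the state, without advancing time (a new reading comes with each control period).
- cams.get_image(name): name is "scene" or "top" or "wrist"; returns the picture (420x560x3 uint8, blue, green, red); there is no depth.
- cams.get_calibration(name): a dict with "fx", "fy", "cx", "cy" (pixels), "distortion" ([k1, k2, p1, p2, k3] as OpenCV has them; the pictures are not rectified), "R" (3x3) and "t" (3): a world point X has camera coordinates R X + t. Camera axes: x right, y down, z forward; pixel columns grow to the right and rows downward; lengths in mm; the calibration is good to about 2 mm. A picture is of the moment at which its call begins: read the wrist's pose just before it. get_calibration takes no time and is no camera call; for the wrist camera it gives the pose at the moment of the call.
- order.finish_job(): hands the job in, once; it reports no verdict.
The state is a dict: "clock": time; "qpos": joint angles; "qd": joint speeds; "tau": joint torques, N m; "eef_pos": TCP position; "tool_rot": TCP orientation; "force": force on the tool from outside, world axes, zero at the start; "torque": the same for the moment, N m; "width": finger opening in mm.
Only numpy, scipy, OpenCV 4.12 (cv2) and the standard library are available. Lean on these libraries where they do the work, as an engineer would, in place of code of your own. Each camera call takes 0.05 s, during which the arm holds its last target.

## Task

Get the dish ready for the microscope: first push the slide tray, which was left part-way out, fully home by its front lip; then hook a fingertip behind the front lip of the tray with the round dish and draw that tray all the way out to its stop. Do not pinch or grip anything, do not touch the dish, which stays lying in its tray, and leave the vial tray shut and the things on the table where they are.

Things in the scene. Friction and masses are not known exactly. Their poses are not given: they have to be found in the camera images.
- dish_unit: unit whose tray carries one round flat dish, fixed to the table. Sizes in mm. Origin on the table; own x points away from the robot along the rails (the tray draws out towards -x), y left, z up. Grey roofless rail housing: x -60 to +130, 100 wide, 47 high. White tray, 82 wide, floor top 17 above the table; even when home its front 72 sticks out of the housing, ending in an upright lip
- slides_unit: unit of the same make whose tray carries five flat glass slides (25 x 70 each) and no dish; its sizes and axes are those of dish_unit, fixed to the table
- vials_unit: unit of the same make whose tray carries a block with four upright capped vials (67 above the table); to be left shut; sizes and axes are those of dish_unit, fixed to the table
- dish_tray (a joint): travel of the dish tray in m: 0 fully home against its stop, 0.090 fully out against its stop, growing towards the unit's own -x. Runs stiffly (about 2 N plus light damping) and stays where it is left
- dish_lip (a point): middle of the top rear edge of the dish tray's lip; moves with the tray, axes as the unit's. At travel 0 it lies at x = -124, z = 52 in the unit's frame. The lip is 8 thick (it extends from here to x -8), 82 wide, and stands 35 above the tray floor. Behind it an empty finger pocket, 58 long (x), 82 wide, then a 12 high cross wall and the contents
- slides_tray (a joint): travel of the slides tray in m: 0 fully home against its stop, 0.090 fully out against its stop, growing towards the unit's own -x. Runs stiffly (about 2 N plus light damping) and stays where it is left
- slides_lip (a point): middle of the top rear edge of the slides tray's lip; moves with the tray, axes as the unit's. At travel 0 it lies at x = -124, z = 52 in the unit's frame. The lip is 8 thick (it extends from here to x -8), 82 wide, and stands 35 above the tray floor. Behind it an empty finger pocket, 58 long (x), 82 wide, then a 12 high cross wall and the contents
- vials_tray (a joint): travel of the vials tray in m: 0 fully home against its stop, 0.090 fully out against its stop, growing towards the unit's own -x. Runs stiffly (about 2 N plus light damping) and stays where it is left
- vials_lip (a point): middle of the top rear edge of the vials tray's lip; moves with the tray, axes as the unit's. At travel 0 it lies at x = -124, z = 52 in the unit's frame. The lip is 8 thick (it extends from here to x -8), 82 wide, and stands 35 above the tray floor. Behind it an empty finger pocket, 58 long (x), 82 wide, then a 12 high cross wall and the contents
- dish: round flat closed glass dish, 66 dia (69 over the cover) x 14 high, lying loose in the first bay of the dish tray with some 4 mm of play. Origin at the centre of its underside, 24.5 in front of the dish unit's origin when the tray is home
- dish_bay (a point): centre of the floor of the dish tray's first bay, where the dish lies; moves with the tray
- jar_a: bystander: white screw-cap jar, 34 dia x 55 tall, standing between two of the tray units; origin at the underside
- jar_b: bystander: amber screw-cap jar, 34 dia x 50 tall, standing between two of the tray units; origin at the underside
- forceps: bystander: steel forceps lying flat, 125 long; origin at the underside
- probe: bystander: wooden-handled dissecting needle lying flat, 150 long; origin at the underside
- wash_bottle: bystander: clear bottle, 60 dia x 150 tall; origin at the underside
- beaker: bystander: glass beaker, 70 dia x 90 tall; origin at the underside
- notebook: bystander: blue notebook lying flat, 150 x 210 x 12; origin at the underside
Not all that is in view belongs to the job. Of the things that look like the dish, the largest one is meant.

How it is judged:
By the outcome, as a careful person would: the job done as asked, in the order asked, and still so for the second after the job is handed in, with the robot touching nothing.
It also fails if it takes over 45 s, if anything falls off the work surface, if the arm or the gripper's body presses on something with over 40 N, if the wrist force passes 120 N, or if a joint passes its speed limit or range.

## Working session

There is one attempt and no reset: what is moved stays moved. The work goes in short steps, Python scripts to look and compute and a shell command to move; the robot and the scene stay as the last step left them, time stands still between calls to the robot, and variables do not carry over. Pictures are saved under pics/ and viewed, and the job is handed in when it is done.

```bash
mkdir -p pics; python3 - <<'E'
from cell import readout,cams
import cv2
s=readout.read_state();print(s)
for n in("scene","top","wrist"):
    c=cams.get_calibration(n);print(n,c)
    cv2.imwrite(f"pics/{n}0.png",cams.get_image(n))
E
```

```text
{'clock': 0.0, 'qpos': array([ 1.23221563,  0.62935796,  0.03842407,  1.51838824, -0.02702088,
        0.99630776, -0.02000328]), 'qd': array([-0.00040959, -0.00238486,  0.00042327,  0.00027422, -0.00051748,
        0.00055234,  0.00080233]), 'tau': array([ 6.29326018e-05, -5.63419175e+01,  1.22631177e+00, -1.93451160e+01,
        1.09681534e-02,  1.03109048e-02,  2.19728065e-06]), 'eef_pos': array([ 174.98706853, -625.33661722,  230.37462403]), 'tool_rot': array([-1.57140137,  1.56885218,  1.84297134]), 'force': array([ 0.24559788, -0.23892765, -0.78217202]), 'torque': array([ 0.00772281, -0.01681502, -0.03118437]), 'width': 85.51648911419538}
scene {'fx': 404.15177405288944, 'fy': 404.15177405288944, 'cx': 286.28006453527786, 'cy': 210.41267545097398, 'distortion': array([-0.05769332,  0.        ,  0.        ,  0.        ,  0.        ]), 'R': array([[ 0.68764147,  0.72569996, -0.02255599],
       [ 0.44702647, -0.44765391, -0.77445033],
       [-0.57211585,  0.52246104, -0.63223249]]), 't': array([-418.14901313, -197.27385414, 1467.25356544])}
top {'fx': 391.9761643623985, 'fy': 391.9761643623985, 'cx': 284.40278027381186, 'cy': 209.38912491145075, 'distortion': array([-0.08802084,  0.        ,  0.        ,  0.        ,  0.        ]), 'R': array([[-0.02845688, -0.99958295,  0.00491291],
       [-0.98456091,  0.02717933, -0.17291934],
       [ 0.17271369, -0.0097578 , -0.98492374]]), 't': array([  4.94172506, 616.02989574, 883.93672305])}
wrist {'fx': 365.3853794593681, 'fy': 365.3853794593681, 'cx': 277.41287459672503, 'cy': 213.4525942238394, 'distortion': array([-0.00490065,  0.        ,  0.        ,  0.        ,  0.        ]), 'R': array([[ 0.26885233, -0.96317954, -0.00189598],
       [-0.91691589, -0.25654051,  0.30569954],
       [-0.29492994, -0.08044958, -0.95212615]]), 't': array([-648.14439778,  -39.11822205,  380.27082053])}
```

View pics/top0.png

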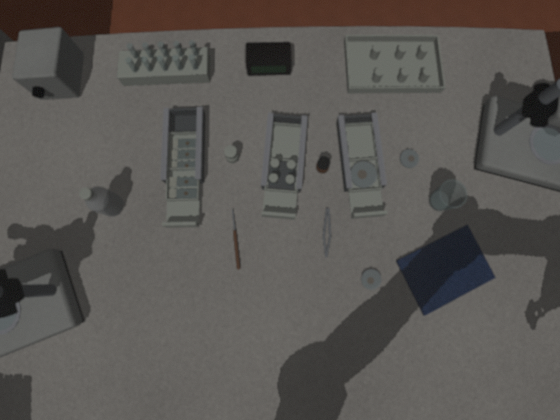

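View pics/scene0.png

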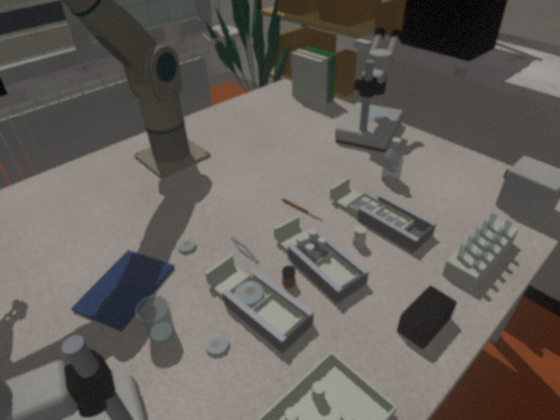

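Top view: the slides tray is on the left with its lip at about (182,222), the vials tray is in the middle at (280,210), and the dish tray is on the right at (368,210) with the dish at (362,174). Next I'll look at enlarged crops.

```bash
cat > h.py <<'E'
import numpy as np,cv2
from cell import readout,cams
def ray(c,uv):
    K=np.array([[c['fx'],0,c['cx']],[0,c['fy'],c['cy']],[0,0,1.]])
    p=cv2.undistortPoints(np.array(uv,float).reshape(-1,1,2),K,np.array(c['distortion'])).reshape(-1,2)
    d=np.c_[p,np.ones(len(p))]@c['R']; o=-c['R'].T@c['t']; return o,d
def onplane(c,uv,z):
    o,d=ray(c,uv); return o+d*((z-o[2])/d[:,2])[:,None]
def proj(c,X):
    K=np.array([[c['fx'],0,c['cx']],[0,c['fy'],c['cy']],[0,0,1.]])
    return cv2.projectPoints(np.array(X,float).reshape(-1,1,3),cv2.Rodrigues(c['R'])[0],c['t'],K,np.array(c['distortion']))[0].reshape(-1,2)
E
python3 - <<'E'
import cv2,numpy as np
im=cv2.imread('pics/top0.png')
for n,(x,y,w,h) in {'s':(150,95,75,140),'d':(325,100,75,125),'v':(250,100,70,125)}.items():
    c=cv2.convertScaleAbs(cv2.resize(im[y:y+h,x:x+w],None,fx=4,fy=4,interpolation=cv2.INTER_CUBIC),alpha=1.5)
    cv2.imwrite(f'pics/c_{n}.png',c)
a=[cv2.imread(f'pics/c_{n}.png') for n in 'svd']
H=max(i.shape[0] for i in a)
a=[cv2.copyMakeBorder(i,0,H-i.shape[0],0,0,cv2.BORDER_CONSTANT)[:560] for i in a]
o=np.hstack(a)[:, :];print(o.shape);cv2.imwrite('pics/crops.png',o[:, :800] if o.shape[1]<=800 else cv2.resize(o,(800,int(o.shape[0]*800/o.shape[1]))))
E
```

```text
(560, 880, 3)
```

View pics/wrist0.png

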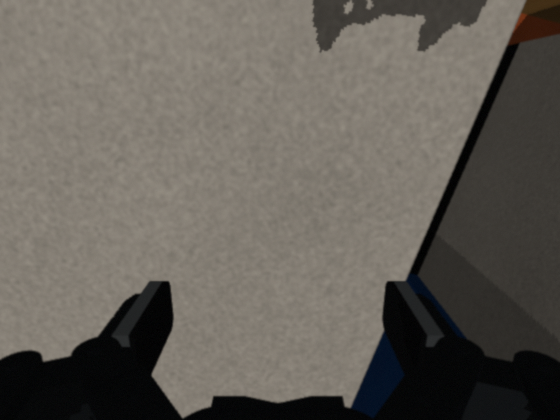

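```bash
ls pics
```

```text
c_d.png
c_s.png
c_v.png
crops.png
scene0.png
top0.png
wrist0.png
```

View pics/crops.png

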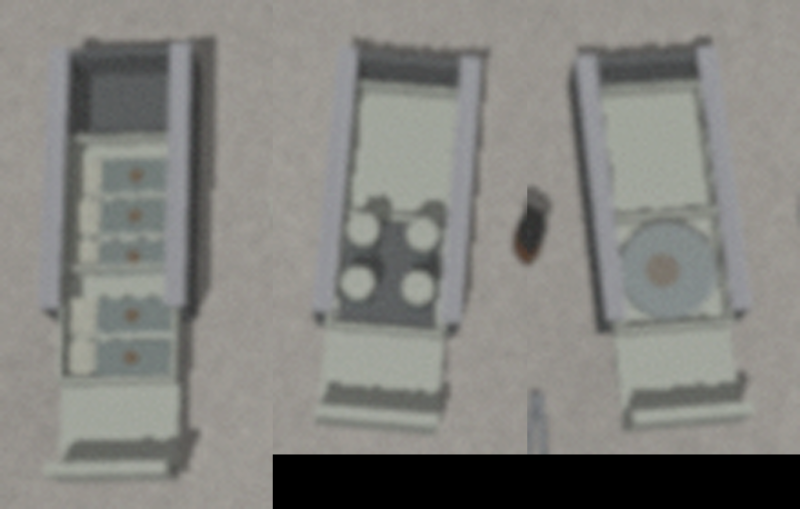

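```bash
python3 - <<'E'
from h import *
c=cams.get_calibration('top')
k=800/880*4
def px(p,panel):
    x0,y0,s={'s':(150,95,0),'v':(250,100,272.7),'d':(325,100,527.3)}[panel]
    return [x0+(p[0]-s)/k, y0+p[1]/k]
P={'s':dict(rail=[(52,47),(42,308),(192,43),(186,305)],lip=[(47,470),(168,467)]),
'v':dict(rail=[(350,45),(315,312),(484,55),(458,322)],lip=[(318,411),(438,420)]),
'd':dict(rail=[(575,57),(600,322),(712,48),(747,310)],lip=[(630,417),(752,408)])}
for n,d in P.items():
    r=onplane(c,[px(p,n) for p in d['rail']],47); l=onplane(c,[px(p,n) for p in d['lip']],52)
    ax=(r[0]-r[1]+r[2]-r[3])[:2]
    print(n,np.round(r[:,:2],0).tolist(),'len',np.linalg.norm(r[0]-r[1]),np.linalg.norm(r[2]-r[3]),'w',np.linalg.norm(r[0]-r[2]),np.linalg.norm(r[1]-r[3]))
    yaw=np.arctan2(ax[1],ax[0]); R=np.array([[np.cos(yaw),-np.sin(yaw)],[np.sin(yaw),np.cos(yaw)]])
    o=r[:,:2].mean(0)-R@[35,0]
    print(' yaw',yaw,'origin',o,'lip mid',l.mean(0),'lipw',np.linalg.norm(l[0]-l[1]),'lip in unit',((l[:,:2]-o)@R).round(1).tolist(), 'lipyaw',np.arctan2(*(l[1]-l[0])[:2])-np.pi/2 )
E
```

```text
s [[889.0, 287.0], [700.0, 288.0], [888.0, 188.0], [699.0, 189.0]] len 189.48511685119774 189.5574883896829 w 99.32392036468455 98.28907123085953
 yaw -0.004871197796624272 origin [758.87203306 238.29437271] lip mid [588.04390329 239.56847207  52.        ] lipw 80.50970317796005 lip in unit [[-171.0, 40.7], [-170.7, -39.8]] lipyaw -4.711145102604721
v [[867.0, 14.0], [677.0, 41.0], [858.0, -79.0], [667.0, -54.0]] len 192.44949926298187 191.7446858279775 w 93.56305706652185 95.9865266204044
 yaw -0.1376641705338046 origin [732.66006402 -14.74702781] lip mid [604.75036511   1.02698979  52.        ] lipw 79.14801166053783 lip in unit [[-130.2, 37.6], [-127.5, -41.5]] lipyaw -4.608928022002187
d [[854.0, -155.0], [665.0, -162.0], [859.0, -252.0], [670.0, -262.0]] len 189.881998296619 189.29175184254993 w 97.05246278638761 100.47074680000534
 yaw 0.04205312882503338 origin [ 727.23030973 -209.26181991] lip mid [ 600.6569758  -218.00022735   52.        ] lipw 81.9254651173443 lip in unit [[-127.0, 37.6], [-126.7, -44.4]] lipyaw 1.5251483090646336
```

The measured sizes check out: the rails come to about 190 x 98, the lips to about 81 wide, slides travel to about 43 mm and the other two trays to about 0. Next I need the tool axes.

```bash
cat >> h.py <<'E'
from scipy.spatial.transform import Rotation as Ro
def st():
    s=readout.read_state(); R=Ro.from_euler('xyz',s['tool_rot']).as_matrix()
    print('t',round(s['clock'],2),'p',s['eef_pos'].round(1),'F',s['force'].round(1),'w',round(s['width'],1)); return s,R
def to(target):
    s,R=st(); d=R.T@(np.array(target)-s['eef_pos']); print('shift',(d/100).round(3)); return d
E
python3 - <<'E'
from h import *
s,R=st();print(R.round(3)); to([450,-380,200])
E
```

```text
t 0.15 p [ 175.  -625.5  230.6] F [ 0.  -0.1 -0.1] w 85.3
[[-0.     0.269 -0.963]
 [ 0.001 -0.963 -0.269]
 [-1.    -0.001 -0.   ]]
t 0.15 p [ 175.  -625.5  230.6] F [ 0.  -0.1 -0.1] w 85.3
shift [ 0.309 -1.623 -3.309]
```

```bash
python3 -m creep '[[[0.1,-0.65,-1.0],0.347,1],[[0.1,-0.65,-1.0],0.347,1],[[0.1,-0.65,-1.0],0.347,1],[[0.1,-0.65,-1.0],0.347,1]]'; python3 - <<'E'
from h import *
s,R=st();print(R.round(3))
E
```

```text
clock: 0.55
eef_pos: [257.7, -532.8, 220.8]
tool_rot: [-1.948, 1.567, 1.2]
force: [0.3, 0.5, 0.2]
width: 28.5
t 0.55 p [ 257.7 -532.8  220.8] F [0.3 0.5 0.2] w 28.5
[[ 0.001  0.007 -1.   ]
 [ 0.003 -1.    -0.007]
 [-1.    -0.003 -0.001]]
```

```bash
python3 -m creep '[[[0.2,-1,-1],0,1],[[0.2,-1,-1],0,1],[[0.2,-1,-1],0,1],[[0.2,-1,-1],0,1]]'; python3 -m creep '[[[0,-1,-1],0,1],[[0,-1,-1],0,1],[[0,-1,-1],0,1],[[0,-1,-1],0,1]]';python3 -m creep '[[[0,-1,-0.6],0,1],[[0,-1,-0.6],0,1],[[0,-1,-0.6],0,1]]';python3 -m creep '[[[0,-1,0],0,1],[[0,-1,0],0,1],[[0,-1,0],0,1]]';python3 -m creep '[[[0,-1,0],0,1],[[0,-1,0],0,1],[[0,-1,0],0,1]]'
```

```text
clock: 0.95
eef_pos: [359.0, -431.2, 200.3]
tool_rot: [-1.981, 1.566, 1.17]
force: [-0.3, -0.2, -0.8]
width: -0.5
clock: 1.35
eef_pos: [459.0, -331.7, 201.2]
tool_rot: [-2.471, 1.567, 0.681]
force: [1.6, -0.9, 0.4]
width: -0.1
clock: 1.65
eef_pos: [516.5, -232.5, 201.2]
tool_rot: [-2.182, 1.568, 0.965]
force: [0.8, -0.4, -0.8]
width: -0.0
clock: 1.95
eef_pos: [514.0, -129.6, 201.0]
tool_rot: [-1.305, 1.566, 1.846]
force: [0.3, -0.3, 0.3]
width: -0.0
clock: 2.25
eef_pos: [514.1, -29.7, 201.2]
tool_rot: [-1.513, 1.567, 1.638]
force: [0.8, 0.7, -0.1]
width: 0.4
```

```bash
python3 -m creep '[[[0,-1,0],0,1],[[0,-1,0],0,1],[[0,-1,0],0,1]]';python3 -m creep '[[[0,-1,0],0,1],[[0,-1,0],0,1],[[0,-1,0],0,1]]';python3 -m creep '[[[0,-0.7,0],0,1],[[0,-0.7,0],0,1],[[0,-0.7,0],0,1],[[0,-0.7,0],0,1]]'; python3 - <<'E'
from h import *
s,R=st();print(R.round(3))
cv2.imwrite('pics/wrist1.png',cams.get_image('wrist'))
cv2.imwrite('pics/top1.png',cams.get_image('top'))
to([540,239,38])
E
```

```text
clock: 2.55
eef_pos: [514.2, 70.5, 201.3]
tool_rot: [-1.71, 1.567, 1.442]
force: [0.5, -0.0, -0.6]
width: 0.2
clock: 2.85
eef_pos: [514.0, 170.9, 201.3]
tool_rot: [-1.76, 1.566, 1.392]
force: [0.6, 1.2, -0.3]
width: -0.5
clock: 3.25
eef_pos: [514.5, 231.7, 201.1]
tool_rot: [1.646, 1.569, -1.496]
force: [0.3, -0.7, 0.6]
width: -0.1
t 3.25 p [514.5 231.7 201.1] F [ 0.3 -0.7  0.6] w -0.1
[[ 0.    -0.    -1.   ]
 [-0.001 -1.     0.   ]
 [-1.     0.001 -0.   ]]
t 3.35 p [514.5 230.9 201.3] F [ 0.6  0.  -0.4] w -0.2
shift [ 1.633 -0.084 -0.255]
```

View pics/wrist1.png

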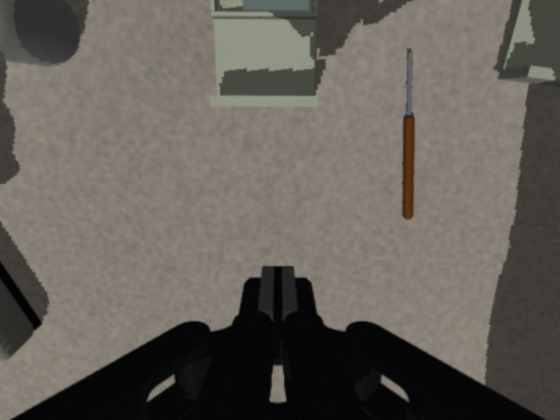

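The wrist view shows the slides lip as a strip at u 211 to 318, v 96 to 106. The probe handle is at (408,165). I'll check the lip position with this view.

```bash
python3 - <<'E'
from h import *
c=cams.get_calibration('wrist')
print(onplane(c,[(211,96),(318,96),(211,101),(318,106),(211,106)],52).round(1))
print(onplane(c,[(408,217)],5).round(1))
E
```

```text
[[593.2 281.8  52. ]
 [592.9 200.5  52. ]
 [589.5 282.   52. ]
 [585.6 200.3  52. ]
 [585.9 282.2  52. ]]
[[480.1 104.    5. ]]
```

```bash
python3 -m creep '[[[0.9,-0.1,-0.3],0,1],[[0.9,-0.1,-0.3],0,1],[[0.9,-0.1,-0.3],0,1]]';python3 -m creep '[[[0.4,0,0],0,1],[[0.76,0,0],0,1],[[0.76,0,0],0,1],[[0.76,0,0],0,1]]'; python3 -m creep '[[[0,0,-0.2],0,1],[[0,0,-0.3],0,1],[[0,0,-0.4],0,1],[[0,0,-0.5],0,1],[[0,0,-0.6],0,1],[[0,0,-0.6],0,1]]'
```

```text
clock: 3.65
eef_pos: [541.6, 240.0, 105.1]
tool_rot: [0.563, 1.56, -2.581]
force: [-1.1, 0.0, -0.3]
width: 0.3
clock: 4.05
eef_pos: [544.4, 242.8, 37.0]
tool_rot: [3.061, 1.57, -0.081]
force: [-0.2, 0.0, -0.4]
width: -0.1
clock: 4.65
eef_pos: [605.9, 243.5, 35.7]
tool_rot: [-2.966, 1.568, 0.175]
force: [0.4, -0.3, -0.4]
width: -0.1
```

```bash
python3 -m creep '[[[0,0,-0.05],0,1],[[0,0,-0.08],0,1],[[0,0,-0.08],0,1]]'; python3 -m creep '[[[0,0,-0.03],0,1],[[0,0,-0.03],0,1]]';  python3 - <<'E'
from h import *
cv2.imwrite('pics/wrist2.png',cams.get_image('wrist'))
cv2.imwrite('pics/top2.png',cams.get_image('top'))
st()
E
```

```text
clock: 4.95
eef_pos: [612.1, 243.6, 35.1]
tool_rot: [3.06, 1.57, -0.081]
force: [-0.4, -0.5, 0.7]
width: 0.0
clock: 5.15
eef_pos: [614.8, 243.6, 35.1]
tool_rot: [1.108, 1.571, -2.034]
force: [-0.5, 0.6, 0.1]
width: 0.0
t 5.25 p [614.9 243.7  35.2] F [-0.7 -0.5 -0.6] w -0.2
```

View pics/wrist2.png

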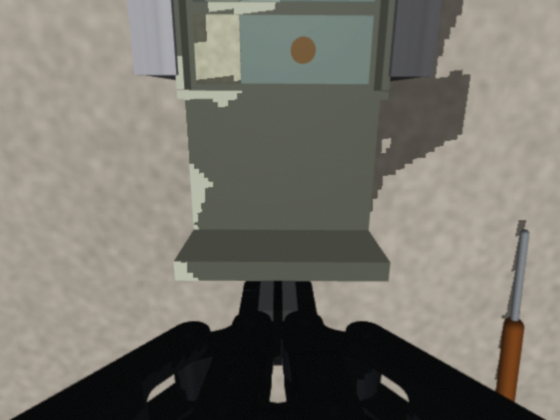

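View pics/top2.png

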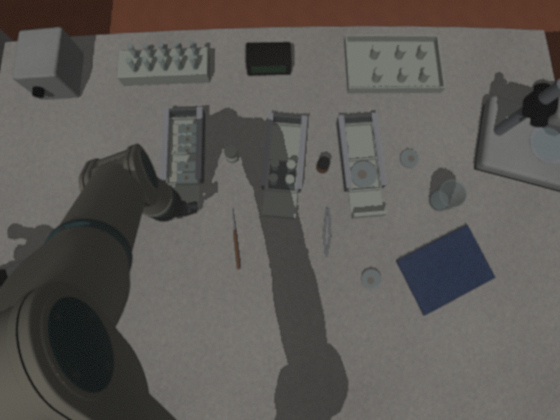

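The tray is nearly home, with its cross wall level with the front of the housing. I'll push on in small steps until the stop is felt.

```bash
for i in 1; do python3 -m creep '[[[0,0,-0.03],0,1],[[0,0,-0.03],0,1]]'; python3 -m creep '[[[0,0,-0.03],0,1],[[0,0,-0.03],0,1]]'; python3 -m creep '[[[0,0,-0.03],0,1],[[0,0,-0.03],0,1]]'; done
```

```text
clock: 5.45
eef_pos: [617.1, 243.6, 35.1]
tool_rot: [0.199, 1.569, -2.942]
force: [-3.7, 0.2, 1.3]
width: -0.0
clock: 5.65
eef_pos: [617.1, 243.6, 35.1]
tool_rot: [0.149, 1.563, -2.992]
force: [-9.4, 0.0, 7.1]
width: -0.0
clock: 5.85
eef_pos: [617.1, 243.6, 34.9]
tool_rot: [0.146, 1.557, -2.994]
force: [-16.1, -1.6, 10.8]
width: -0.2
```

The stop is reached: x stays at 617.1 while the force rises to 16 N. Backing off, then raising.

```bash
python3 -m creep '[[[0,0,0.3],0,1],[[0,0,0.8],0,1],[[0,0,0.8],0,1],[[0,0,0.8],0,1]]'; python3 -m creep '[[[-1,0,0],0,1],[[-1,0,0],0,1],[[-1,0,0],0,1]]'; python3 -m creep '[[[-0.6,1,0.25],0,1],[[-0.6,1,0.25],0,1],[[-0.6,1,0.25],0,1]]'; python3 -m creep '[[[0,1,0],0,1],[[0,1,0],0,1],[[0,1,0],0,1]]';python3 -m creep '[[[0,1,0],0,1],[[0,1,0],0,1],[[0,1,0],0,1]]';  python3 - <<'E'
from h import *
cv2.imwrite('pics/top3.png',cams.get_image('top'))
s,R=st();print(R.round(3))
im=cv2.imread('pics/top3.png')[90:240,140:400]
cv2.imwrite('pics/top3c.png',cv2.convertScaleAbs(cv2.resize(im,None,fx=3,fy=3,interpolation=cv2.INTER_CUBIC),alpha=1.5))
E
```

```text
clock: 6.25
eef_pos: [543.9, 244.2, 35.8]
tool_rot: [-2.794, 1.569, 0.349]
force: [1.8, 0.2, 0.2]
width: -0.1
clock: 6.55
eef_pos: [551.4, 245.6, 142.6]
tool_rot: [-2.762, 1.554, 0.379]
force: [0.5, 0.2, -0.5]
width: -0.0
clock: 6.85
eef_pos: [521.6, 138.7, 198.1]
tool_rot: [2.917, 1.565, -0.23]
force: [0.9, -0.4, -0.3]
width: -0.1
clock: 7.15
eef_pos: [520.8, 34.3, 196.1]
tool_rot: [2.194, 1.565, -0.96]
force: [-0.5, 0.7, -0.6]
width: 0.3
clock: 7.45
eef_pos: [520.3, -65.9, 195.9]
tool_rot: [2.11, 1.564, -1.044]
force: [-0.7, -0.1, -0.7]
width: -0.2
t 7.5 p [520.5 -61.5 195.7] F [-0.5  1.2 -0.6] w 0.1
[[ 0.003 -0.009 -1.   ]
 [-0.002 -1.     0.009]
 [-1.     0.002 -0.003]]
```

View pics/top3c.png

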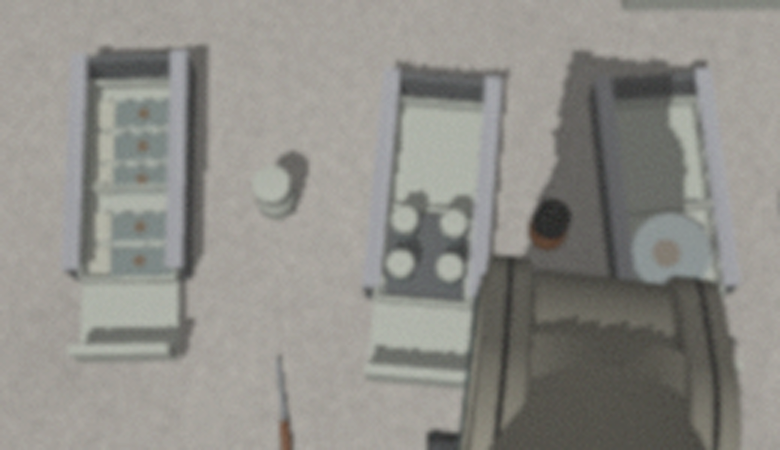

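The slides tray is home, with its front row and back gap matching the vials tray. On to the dish tray.

```bash
python3 -m creep '[[[0,1,0],0,1],[[0,1,0],0,1],[[0,1,0],0,1]]'; python3 -m creep '[[[0,0.5,0],-0.055,1],[[0,0.5,0],-0.055,1],[[0,0.5,0],-0.055,1],[[0,0.5,0],-0.055,1]]'; python3 - <<'E'
from h import *
s,R=st();print(R.round(3))
cv2.imwrite('pics/wrist4.png',cams.get_image('wrist'))
E
```

```text
clock: 7.8
eef_pos: [519.6, -164.8, 195.8]
tool_rot: [2.016, 1.564, -1.135]
force: [-0.2, 0.3, -0.0]
width: -0.1
clock: 8.2
eef_pos: [519.8, -204.8, 195.2]
tool_rot: [-2.291, 1.57, 0.896]
force: [0.5, 0.4, -0.4]
width: 0.3
t 8.2 p [ 519.8 -204.8  195.2] F [ 0.5  0.4 -0.4] w 0.3
[[ 0.001  0.045 -0.999]
 [ 0.001 -0.999 -0.045]
 [-1.    -0.001 -0.001]]
```

View pics/wrist4.png

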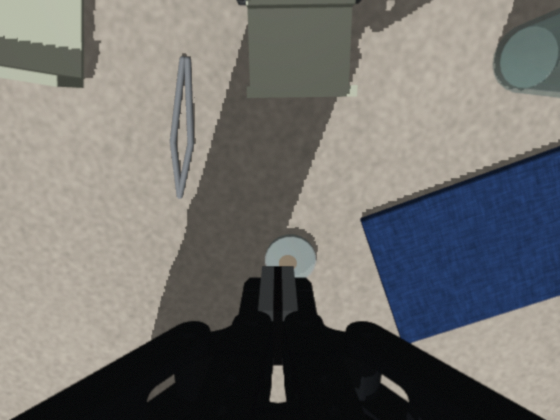

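The wrist view shows the dish lip, in shadow, at u 249 to 357 and v about 88 to 97. The forceps are at (183,125), and a small decoy lid lies on the table at (290,257).

```bash
python3 - <<'E'
from h import *
c=cams.get_calibration('wrist')
im=cv2.imread('pics/wrist4.png')[0:120,220:380]
cv2.imwrite('pics/w4c.png',cv2.convertScaleAbs(cv2.resize(im,None,fx=5,fy=5,interpolation=cv2.INTER_CUBIC),alpha=2))
print(onplane(c,[(248,97),(357,96)],52).round(1))
print(onplane(c,[(290,237),(290,277)],6).round(1), onplane(c,[(183,125),(180,195),(362,217)],5).round(1))
E
```

```text
[[ 596.5 -178.    52. ]
 [ 600.9 -259.1   52. ]]
[[ 468.3 -218.     6. ]
 [ 425.1 -220.4    6. ]] [[ 570.  -117.2    5. ]
 [ 505.5 -112.2    5. ]
 [ 491.6 -285.9    5. ]]
```

View pics/w4c.png

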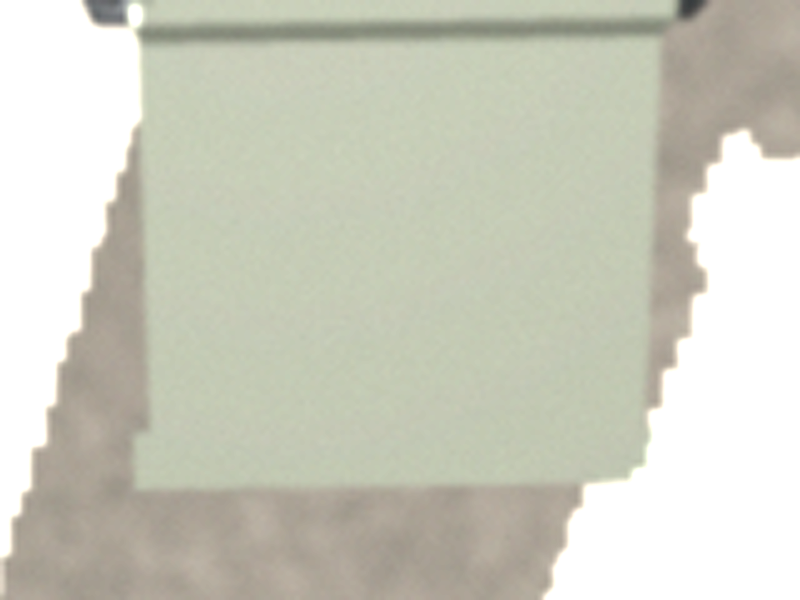

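```bash
python3 -m creep '[[[0.2,0.05,-0.9],0,1],[[0.2,0.05,-0.9],0,1],[[0.2,0.05,-0.9],0,1],[[0.2,0.05,-0.9],0,1],[[0.2,0.05,-0.9],0,1]]'; python3 - <<'E'
from h import *
to([633,-217,70])
E
```

```text
clock: 8.75
eef_pos: [608.2, -206.7, 175.4]
tool_rot: [-0.152, 1.57, 3.034]
force: [-0.6, -1.2, 0.6]
width: 0.2
t 8.75 p [ 608.2 -206.7  175.4] F [-0.6 -1.2  0.6] w 0.2
shift [ 1.053  0.114 -0.245]
```

```bash
python3 -m creep '[[[0.3,0.11,-0.245],0,1],[[0.9,0.11,-0.245],0,1],[[0.9,0.11,-0.245],0,1],[[0.9,0.11,-0.245],0,1]]'; python3 - <<'E'
from h import *
s,R=st();print(R.round(3))
cv2.imwrite('pics/wrist5.png',cams.get_image('wrist'))
E
```

```text
clock: 9.15
eef_pos: [631.5, -216.8, 84.0]
tool_rot: [-0.329, 1.566, 2.855]
force: [-0.1, 0.2, 0.3]
width: -0.1
t 9.15 p [ 631.5 -216.8   84. ] F [-0.1  0.2  0.3] w -0.1
[[-0.005  0.043 -0.999]
 [ 0.001 -0.999 -0.043]
 [-1.    -0.002  0.005]]
```

View pics/wrist5.png

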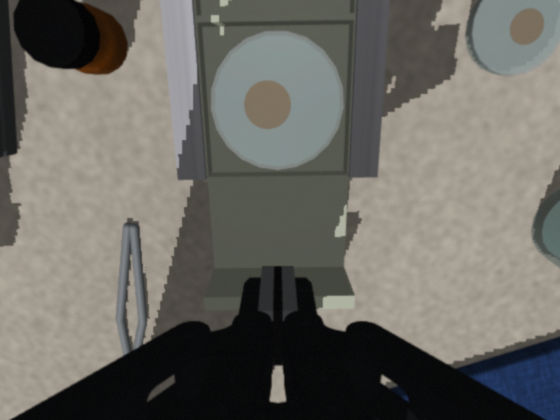

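The wrist view shows the cross wall at v about 176 and the lip at v 268 to 305. The fingertips appear over the pocket, so I'll check those positions in numbers.

```bash
python3 - <<'E'
from h import *
c=cams.get_calibration('wrist')
print('wall',onplane(c,[(210,176),(350,174)],29).round(1))
print('lip rear top',onplane(c,[(205,297),(352,293)],52).round(1),'front',onplane(c,[(204,308),(354,306)],52).round(1))
E
```

```text
wall [[ 667.8 -177.6   29. ]
 [ 672.3 -255.1   29. ]]
lip rear top [[ 605.3 -178.    52. ]
 [ 611.2 -258.2   52. ]] front [[ 598.4 -177.4   52. ]
 [ 603.2 -260.2   52. ]]
```

```bash
python3 -m creep '[[[0.2,0,0],0,1],[[0.4,0,0],0,1],[[0.55,0,0],0,1],[[0.55,0,0],0,1],[[0.55,0,0],0,1]]'
```

```text
clock: 9.7
eef_pos: [634.7, -217.7, 31.7]
tool_rot: [2.751, 1.569, -0.348]
force: [0.6, -0.6, -0.1]
width: -0.3
```

```bash
python3 -m creep '[[[0,0,0.06],0,1],[[0,0,0.12],0,1],[[0,0,0.16],0,1],[[0,0,0.2],0,1],[[0,0,0.25],0,1],[[0,0,0.3],0,1],[[0,0,0.35],0,1],[[0,0,0.4],0,1],[[0,0,0.4],0,1]]'; python3 - <<'E'
from h import *
s,R=st();print(R.round(3))
cv2.imwrite('pics/wrist6.png',cams.get_image('wrist'))
E
```

```text
clock: 10.6
eef_pos: [592.5, -219.2, 30.2]
tool_rot: [-0.219, 1.569, 2.965]
force: [0.2, -1.8, -0.5]
width: 0.1
t 10.6 p [ 592.5 -219.2   30.2] F [ 0.2 -1.8 -0.5] w 0.1
[[-0.002  0.043 -0.999]
 [ 0.    -0.999 -0.043]
 [-1.    -0.     0.002]]
```

View pics/wrist6.png

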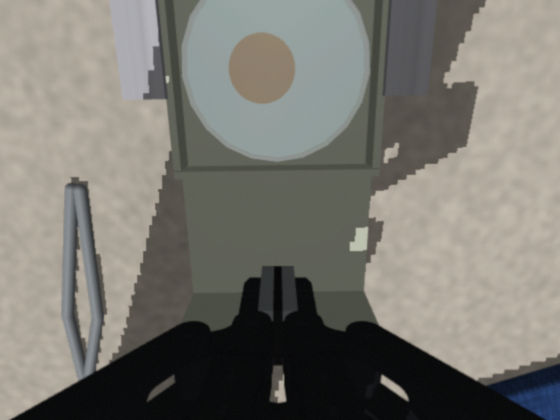

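The tray is coming out and the dish is still in its bay, with the forceps clear at (75,280). I'll keep pulling.

```bash
python3 -m creep '[[[0,0,0.05],0,1],[[0,0,0.1],0,1],[[0,0,0.15],0,1],[[0,0,0.2],0,1],[[0,0,0.25],0,1],[[0,0,0.3],0,1],[[0,0,0.35],0,1],[[0,0,0.4],0,1],[[0,0,0.45],0,1],[[0,0,0.5],0,1],[[0,0,0.55],0,1],[[0,0,0.55],0,1]]';  python3 -m creep '[[[0,0,0.04],0,1],[[0,0,0.04],0,1]]'; python3 -m creep '[[[0,0,0.03],0,1],[[0,0,0.03],0,1]]'; python3 -m creep '[[[0,0,0.03],0,1],[[0,0,0.03],0,1]]'
```

```text
clock: 11.85
eef_pos: [537.5, -221.7, 30.4]
tool_rot: [-0.213, 1.569, 2.971]
force: [0.4, 0.1, -0.2]
width: -0.4
clock: 12.05
eef_pos: [534.4, -221.7, 30.4]
tool_rot: [-0.295, 1.57, 2.89]
force: [-0.6, -0.9, 0.4]
width: -0.2
clock: 12.25
eef_pos: [531.8, -221.8, 30.4]
tool_rot: [-0.118, 1.571, 3.067]
force: [0.4, -0.0, 0.3]
width: -0.0
clock: 12.45
eef_pos: [528.7, -222.0, 30.4]
tool_rot: [-0.016, 1.57, -3.114]
force: [1.7, -0.9, -0.2]
width: 0.1
```

```bash
python3 -m creep '[[[0,0,0.03],0,1],[[0,0,0.03],0,1]]'; python3 -m creep '[[[0,0,0.03],0,1],[[0,0,0.03],0,1]]'; python3 -m creep '[[[0,0,0.03],0,1],[[0,0,0.03],0,1]]'; python3 - <<'E'
from h import *
cv2.imwrite('pics/wrist7.png',cams.get_image('wrist'))
E
```

```text
clock: 12.65
eef_pos: [527.8, -222.1, 30.5]
tool_rot: [2.919, 1.567, -0.178]
force: [5.0, -0.6, -3.0]
width: 0.4
clock: 12.85
eef_pos: [527.8, -222.0, 30.6]
tool_rot: [2.937, 1.562, -0.16]
force: [9.7, -0.6, -6.8]
width: -0.3
clock: 13.05
eef_pos: [527.8, -222.1, 30.9]
tool_rot: [2.932, 1.556, -0.164]
force: [15.1, 0.3, -12.0]
width: -0.2
```

View pics/wrist7.png

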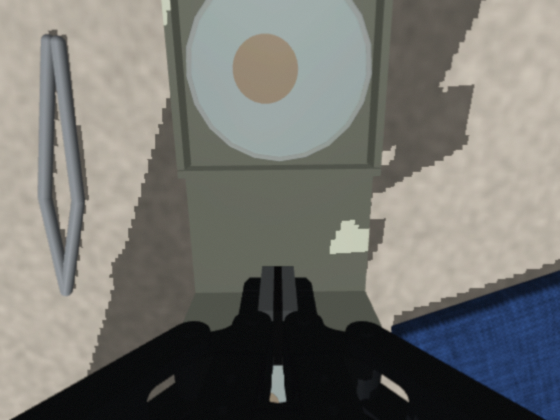

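The outer stop is reached: x stays at 527.8 while the force climbs to 15 N, and that matches the predicted 528. Now I'll move the finger off the lip towards the middle of the pocket, lift out and check.

```bash
python3 -m creep '[[[0,0,-0.1],0,1],[[0,0,-0.2],0,1],[[0,0,-0.2],0,1],[[0,0,-0.2],0,1]]'; python3 -m creep '[[[-0.3,0,0],0,1],[[-0.7,0,0],0,1],[[-1,0,0],0,1],[[-1,0,0],0,1]]'; python3 -m creep '[[[-0.8,0,0],0,1],[[-0.8,0,0],0,1],[[-0.8,0,0],0,1]]';python3 -m creep '[[[0,1,0],0,1],[[0,1,0],0,1],[[0,1,0],0,1]]';python3 -m creep '[[[0,1,0.5],0,1],[[0,1,0.5],0,1],[[0,1,0.5],0,1]]'; python3 -m creep '[[[0,1,0.9],0,1],[[0,1,0.9],0,1],[[0,1,0.9],0,1],[[0,1,0.9],0,1]]'; python3 - <<'E'
from h import *
st()
cv2.imwrite('pics/top8.png',cams.get_image('top'))
cv2.imwrite('pics/scene8.png',cams.get_image('scene'))
im=cv2.imread('pics/top8.png')[90:290,140:400]
cv2.imwrite('pics/top8c.png',cv2.convertScaleAbs(cv2.resize(im,None,fx=3,fy=3,interpolation=cv2.INTER_CUBIC),alpha=1.5))
E
```

```text
clock: 13.5
eef_pos: [539.1, -221.4, 30.1]
tool_rot: [-0.185, 1.569, 3.0]
force: [-0.8, 0.4, 0.0]
width: 0.3
clock: 13.9
eef_pos: [541.7, -222.9, 134.4]
tool_rot: [2.675, 1.564, -0.424]
force: [0.7, -0.3, 0.7]
width: 0.4
clock: 14.2
eef_pos: [541.6, -222.7, 213.8]
tool_rot: [2.7, 1.564, -0.399]
force: [0.7, -0.5, 0.3]
width: 0.2
clock: 14.5
eef_pos: [540.6, -330.7, 208.7]
tool_rot: [1.029, 1.564, -2.079]
force: [-1.9, 0.1, 0.0]
width: -0.3
clock: 14.8
eef_pos: [492.2, -430.3, 208.4]
tool_rot: [0.453, 1.564, -2.655]
force: [0.2, -0.2, -0.1]
width: 0.1
clock: 15.2
eef_pos: [405.3, -532.4, 208.5]
tool_rot: [0.209, 1.564, -2.899]
force: [-1.0, -0.1, 0.1]
width: -0.2
t 15.2 p [ 405.3 -532.4  208.5] F [-1.  -0.1  0.1] w -0.2
```

View pics/top8c.png

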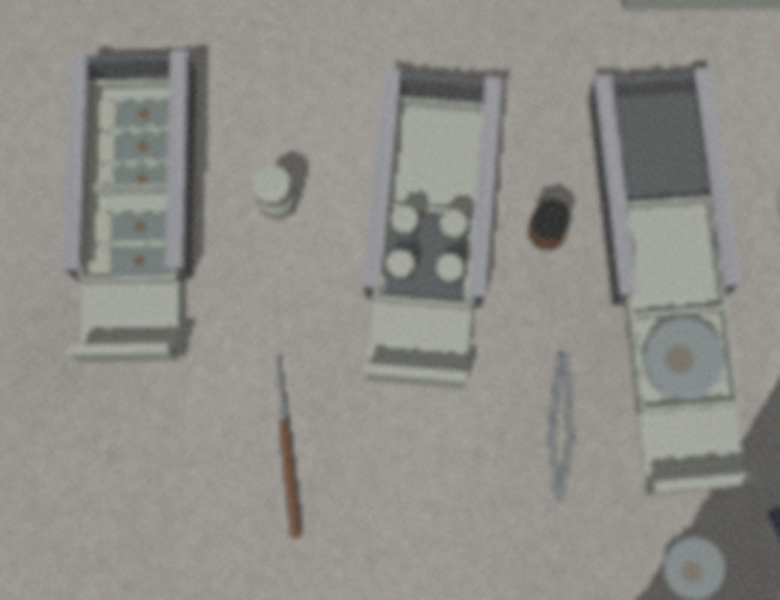

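View pics/scene8.png

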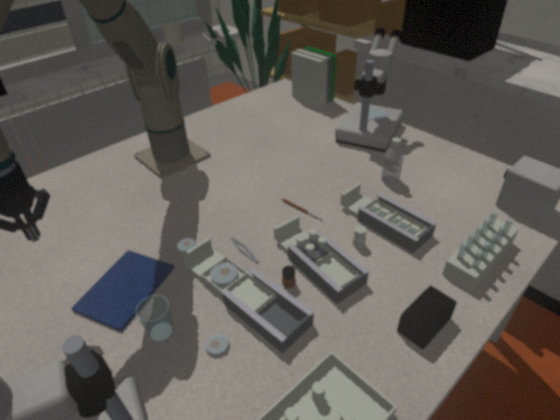

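Top view: the slides tray is shut, the vials tray is still shut, and the dish tray is out with its lip at (695,481) in the crop. The dish is in its bay and everything else is where it was. One check in numbers, then I hand in.

```bash
python3 - <<'E'
from h import *
from cell import order
c=cams.get_calibration('top')
f=lambda p:(140+p[0]/3,90+p[1]/3)
l=onplane(c,[f((120,351)),f((696,481)),f((417,375))],52)[:,:2];print(l.round(1))
for p,o,y in((l[0],(758.9,238.3),-.005),(l[1],(727.2,-209.3),.043),(l[2],(732.7,-14.7),-.138)):
    print('travel',round(-((p-np.array(o))@[np.cos(y),np.sin(y)])-128,1))
st(); order.finish_job()
E
```

```text
[[ 629.   239.1]
 [ 512.1 -216.9]
 [ 603.     1. ]]
travel 1.9
travel 87.2
travel 2.7
t 15.3 p [ 411.6 -526.9  208.6] F [0.8 1.3 0.1] w -0.0
the job is handed in; nothing more can be done
```

I pushed the slides tray home by its front lip, then drew the dish tray out to its stop with the closed fingertips hooked behind its lip. The job was handed in at about 15.3 s, with the arm clear of everything.

- **Slides tray:** at the end of the push the tool stopped moving at x = 617 mm while the force rose to 16 N. That is within a millimetre or two of where I expected its home stop.
- **Dish tray:** the tool stopped at x = 527.8 mm while the force rose to 15 N, against a predicted 528 mm for full travel. The dish stayed in its bay and was not touched.
- **Other things:** the last pictures show the vials tray still shut. The jars, forceps, probe and the other things in view look unmoved, judged by eye.

**Disagreement:** travel read from the last top picture came to about 2 mm for slides, 87 mm for dish and 3 mm for vials, where 0, 90 and 0 were expected. The vials tray was never touched and shows the same offset, so I put the gap down to camera and pixel error and relied on the stop contacts. No check failed.

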